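# Fit the water-feed tube of the glass-grinding bench

### The arm

A 6-joint arm with a two-finger parallel gripper is mounted at the origin on the work surface. World frame = base frame: x ahead of the robot, y to its left, z up, the work surface at z = 0. Lengths are in mm, angles in rad, forces in N, time in s.
With the tool pointing down it reaches from about 350 to 975 mm from the base axis. Payload 7.1 kg.
Tool frame: the origin (TCP) lies midway between the tips of the shut fingers; the grasp point (between the pads) lies 19 mm behind it (ctrl.grip_point_offset is the distance from the TCP to the grasp point, in mm); z points along the fingers, y is the line along which they close (so a half turn about z gives the same grasp; the last joint's range is limited). The gripper opens to 88 mm and grips with 3 to 60 N. Pads are 20 mm wide; open, the fingers measure 115 mm over their backs; the gripper's body (75 mm by 178 mm) begins 61 mm behind the grasp point.
Start: joints at [-1.257, 0.423, 1.63, -0, 1.089, -0.019], TCP at [204.199, -590.684, 222.675] pointing down, gripper open.
Joint ranges: [-3, 3], [-0.9, 2.11], [0.09, 2.58], [-1.31, 4.45], [0.11, 2.69], [-2.54, 2.54]. Speed limits (rad/s): [2.39, 2.39, 3.01, 3.14, 3.14, 3.14].

### API

Orientations are given as a rotation vector (axis times angle).
In Python, from workcell import get_obs, optics, close_job, spotter, ctrl gives the robot as it stands. The module is installed in compiled form; this text tells all that it offers.
- The arm moves only by the tool move_arm, never from a script. Its argument "rows" is a list of rows, each a list of 5 numbers: the shift along the tool's x, y, z in cm, then the turn about the tool's z in degrees, then the opening in per cent of the stroke, from 0 (shut) to 100 (fully open). A call has 1 to 10 rows; each row shifts and turns the commanded pose from where the row before left it, along the tool's axes as they then stand; what a row does not reach is not made up. A row lasts 1/8 s, in which the tool goes at most 62.5 mm and 10.7 degrees, less where a joint would pass 70% of its speed; a pose out of reach is approached as far as the arm can. A call with a gripper value outside its range is refused whole. The fingers move at their own pace and stop on an object; the grip force is fixed at half the most. Time passes only in rows, so rows that do not move let the fingers close. It gives the time, the measured TCP pose, the force, the opening and the grip force at its end, in the units of the state.
- get_obs(): the state, without advancing time (a new reading comes with each control period).
- optics.get_image(name): name is "scene" or "side" or "wrist"; returns the picture (384x512x3 uint8, blue, green, red); there is no depth.
- optics.calibration(name): a dict with "camera_matrix" (3x3 intrinsics, pixels), "distortion" ([k1, k2, p1, p2, k3] as OpenCV has them; the pictures are not rectified), "xyz" and "orientation" of the camera in the world. Camera axes: x right, y down, z forward; pixel columns grow to the right and rows downward; lengths in mm; the calibration is good to about 2 mm. A picture is of the moment at which its call begins: read the wrist's pose just before it. calibration takes no time and is no camera call; for the wrist camera it gives the pose at the moment of the call.
- close_job(): hands the job in; it is judged then, once.
Trained networks look in the newest picture that a camera, given by its name, has taken for a name from the list of things; names that differ only in an ending like _2 or _b are one class to them, and where a whole thing is asked for, a point or a joint stands for the part that bears it (a point fixed in the world has none). Each returns a list of dicts, best first, with "conf" (0 to 1); they miss things now and then, are a little off and sometimes report something else, mostly with a low value. They report only what shows in the picture. A call takes as long as a camera call. They do not tell look-alikes from the thing itself.
- spotter.find_in(camera, label): "point" ([column, row] in pixels, amid what is visible of it).
- spotter.regions_of(camera, label): "region" (384x512 bool, what is visible of it) and "point" ([column, row] in pixels, amid what is visible of it).
The state is a dict: "t": time; "qpos": joint angles; "qvel": joint speeds; "joint_torque": joint torques, N m; "ee_pos": TCP position; "orientation": TCP orientation; "ft_force": force on the tool from outside, world axes, zero at the start; "moment": the same for the moment, N m; "width": finger opening in mm; "grasp_force": force on a finger pad.
Only numpy, scipy, OpenCV 4.12 (cv2) and the standard library are available. Lean on these libraries where they do the work, as an engineer would, in place of code of your own. Each camera call takes 0.05 s, during which the arm holds its last target. There are 200 camera calls.

### The job

Take the rigid white feed tube out of its wooden rest and push it upright into the push-fit collet on the aluminium water block: past the seal and fully home against the inner stop, so that the check valve inside is held fully open. Feel for the bottom and do not ram it; let go, and leave the bottle, the grinding wheel and the glass pane where they are.

Things in the scene. Friction and masses are not known exactly. Their poses are not given: they have to be found in the camera images.
- tube: rigid white plastic tube, 14 mm diameter, 150 mm long, 50 g (the true mass varies), standing upright in the hole of the wooden rest. Origin at the centre of its foot, z along the tube to its top. The last 7 mm at both ends taper to 9 mm diameter. In the rest its foot is 35 mm deep, so 115 mm stand clear; grip it about 110 mm above the foot
- rest: fixed dark wooden block 80 x 70 x 45 mm high with one round hole, 15.5 mm wide and 35 mm deep, in the middle of its top. Origin at the centre of its underside, z up
- fitting: fixed water block: aluminium base 90 x 80 x 40 mm with an upright brass push-fit collet (about 33 mm across) in its middle, grey rim 100 mm above the table. Origin at the centre of the underside, z up, on the axis of the bore
- fitting_mouth (a point): centre of the collet's mouth at rim level, 100 mm above the table. The mouth is 21 mm wide and funnels within 6 mm to a bore of 15.6 mm. Sprung rubber seal segments 14 mm below the rim: the foot meets them about 13 mm down and is through at 21 mm; pushing past takes 3 to 11 N, then the tube drags with 1 to 6 N and stays where it is left
- poppet (a joint): check-valve pin in the middle of the bore, 5 mm across, standing 4 mm above the inner stop, pushed down by the tube's foot: 0 = shut, 0.004 m = fully open (tube on the inner stop). Spring under 1 N. The depth of the foot when fully open differs from block to block, 28 to 52 mm below the rim, and cannot be seen: feel for it. Readings are noisy
- cushion (a joint): stiff rubber cushion under the valve, which is the inner stop: 0 = unloaded, it yields 1 mm per 10 N pushed on it (beyond the drag of the seal) and is damaged above 0.0025 m, 25 N. A push of 14 to 18 N in all is ample to be sure of the bottom
- bottle: clear plastic water bottle with a plain paper band and black cap, 66 mm diameter, 200 mm high, standing; bystander. Origin at the centre of its underside
- wheel: spare grey grinding wheel, a flat disc 90 mm across with a 24 mm hole, 14 mm thick, lying flat; bystander. Origin at the centre of its underside
- pane: loose green-tinted glass pane 80 x 110 x 8 mm lying flat; bystander. Origin at the centre of its underside
Things that resemble listed ones, but are neither listed nor needed, are in the scene too. What is meant by the fitting is not turquoise, and is the larger of those in its own colour.

How it is judged (in metres and radians):
On the way, in this order (a step that is already met when the one before it is completed fails the run):
1. the tube is lifted clear of its rest (z of tube in the frame of rest above 0.05 m), for 0.1 s.
2. the tube stands in the collet and holds the check valve fully open (value of joint poppet above 0.003 m and horizontal distance between tube and fitting below 0.004 m), for 0.2 s.
At the end, for the whole second after the job is handed in: The tube, released and at rest, stands upright (within 0.12 rad) in the collet, its foot within 4 mm of the bore's axis and more than 25 mm below the rim, and holds the check valve open more than 3 of its 4 mm (all of step 2 and z of tube in the frame of fitting_mouth below -0.025 m and angle between tube's own z axis and vertical below 0.12 rad and linear speed of tube below 0.02 m/s); the robot touches nothing.
It fails at once if the inner cushion is crushed: more than 2.5 mm, 25 N (value of joint cushion above 0.0025 m).
It fails at once if the tube is jammed against the collet with more than 60 N (contact force between tube and fitting above 60 N).
It fails at once if the bottle is moved more than 30 mm (distance of bottle from where it was at the start of the episode above 0.03 m).
It fails at once if the grinding wheel is moved more than 30 mm (distance of wheel from where it was at the start of the episode above 0.03 m).
It fails at once if the glass pane is moved more than 30 mm (distance of pane from where it was at the start of the episode above 0.03 m).
It also fails if it takes over 45 s, if anything falls off the work surface, if the arm or the gripper's body presses on something with over 40 N, if the wrist force passes 120 N, or if a joint passes its speed limit or range.

## Working session

There is one attempt and no reset: what is moved stays moved. The work goes in short steps, Python scripts to look and compute and a tool call to move; the robot and the scene stay as the last step left them, time stands still between calls to the robot, and variables do not carry over. Pictures are saved under pics/ and viewed, at most 10 in all, crops included, and the job is handed in when it is done.

Besides the shell and the picture viewer there is one more tool, called after "Emit:" by a JSON object that holds its "api" and its "payload", one argument or row to a line. move_arm: Moves the arm, as the interface text tells. Its arguments: {"type":"object","properties":{"rows":{"type":"array","items":{"type":"array","items":{"type":"number"}}}},"required":["rows"]}

```bash
mkdir -p pics
cat > h.py <<'E'
import numpy as np,cv2
from scipy.spatial.transform import Rotation as R
from workcell import get_obs, optics, spotter, ctrl
def cal(n):
    c=optics.calibration(n);o=np.array(c["orientation"],float)
    M=o if o.shape==(3,3) else R.from_rotvec(o).as_matrix()
    return np.array(c["camera_matrix"],float),np.array(c["distortion"],float),np.array(c["xyz"],float),M
def ray(c,p):
    K,D,t,M=c
    u=cv2.undistortPoints(np.array([[p]],float),K,D)[0,0]
    d=M@np.array([u[0],u[1],1]);return t,d/np.linalg.norm(d)
def tri(rs):
    A=sum(np.eye(3)-np.outer(d,d) for t,d in rs);b=sum((np.eye(3)-np.outer(d,d))@t for t,d in rs)
    x=np.linalg.solve(A,b);return x,[np.linalg.norm(np.cross(x-t,d)) for t,d in rs]
def atz(r,z):
    t,d=r;return t+d*(z-t[2])/d[2]
def proj(c,X):
    K,D,t,M=c
    return cv2.projectPoints(np.array([X],float),R.from_matrix(M.T).as_rotvec(),-M.T@t,K,D)[0][0,0]
E
python3 - <<'E'
from h import *
o=get_obs();print(o['ee_pos'],o['orientation'],ctrl.grip_point_offset,o['t'])
ims=[]
for n in ("scene","side"):
    im=optics.get_image(n);cv2.imwrite(f"pics/{n}0.png",im)
    c=cal(n);print(n,c[2].round(),c[3][:,2].round(2))
    for l in ("tube","rest","fitting","bottle","wheel","pane"):
        for d in spotter.find_in(n,l)[:4]: print(n,l,round(d['conf'],2),np.round(d['point']), atz(ray(c,d['point']),50).round())
print(get_obs()['t'])
E
```

```text
[ 204.03771603 -590.16388154  221.91285297] [-3.09668127e+00 -5.20102084e-01  3.50248928e-04] 18.700000000000003 0.0
scene [960. 361. 810.] [-0.46 -0.4  -0.8 ]
scene tube 0.76 [345. 215.] [430. 184.  50.]
scene rest 0.84 [341. 234.] [480. 207.  50.]
scene fitting 0.92 [236. 160.] [ 471. -136.   50.]
scene fitting 0.9 [186. 148.] [ 530. -275.   50.]
scene fitting 0.89 [258. 134.] [ 353. -159.   50.]
scene bottle 0.61 [210. 269.] [745.  38.  50.]
scene wheel 0.89 [265. 210.] [546.  29.  50.]
scene wheel 0.72 [344. 217.] [436. 186.  50.]
scene pane 0.75 [152. 231.] [ 767. -133.   50.]
scene pane 0.63 [340. 234.] [482. 204.  50.]
side [443. 585. 662.] [ 0.11 -0.72 -0.69]
side rest 0.77 [278. 313.] [464. 224.  50.]
side fitting 0.84 [300. 174.] [ 458. -120.   50.]
side fitting 0.67 [360. 171.] [ 327. -150.   50.]
side fitting 0.57 [282. 136.] [ 513. -255.   50.]
side bottle 0.58 [138. 202.] [778.  18.  50.]
side wheel 0.95 [264. 223.] [516.  36.  50.]
side pane 0.9 [175. 167.] [ 736. -101.   50.]
0.7
```

View pics/scene0.png

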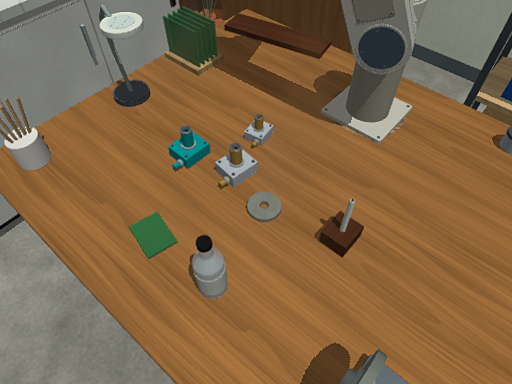

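View pics/side0.png

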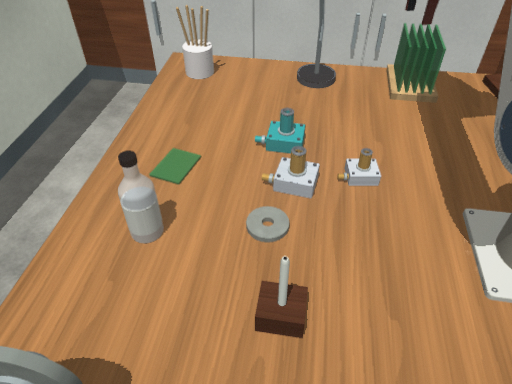

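The scene picture shows these candidates:
- **Fitting:** turquoise at (186,148), small aluminium at (258,134), large aluminium at (236,160). I choose the large aluminium one, which is at (297,172) in the side view.
- **Tube:** only one, in the dark rest. Its top is at about (350,200) in the scene view and (286,258) in the side view.
- **Bystanders:** wheel (264,207), bottle (210,270) and pane (152,234). The rack at the back and the lamp are clutter.

Next is a close crop of the fitting and the tube.

Run:
```python
from h import *
a=cv2.imread("pics/scene0.png");b=cv2.imread("pics/side0.png")
cr=lambda i,x,y,w=50:cv2.resize(i[y:y+w,x:x+w],(300,300),interpolation=cv2.INTER_CUBIC)
cv2.imwrite("pics/crop0.png",np.vstack([np.hstack([cr(a,211,135),cr(a,325,190)]),np.hstack([cr(b,274,142),cr(b,260,250)])]))
```

```text
(no output)
```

View pics/crop0.png

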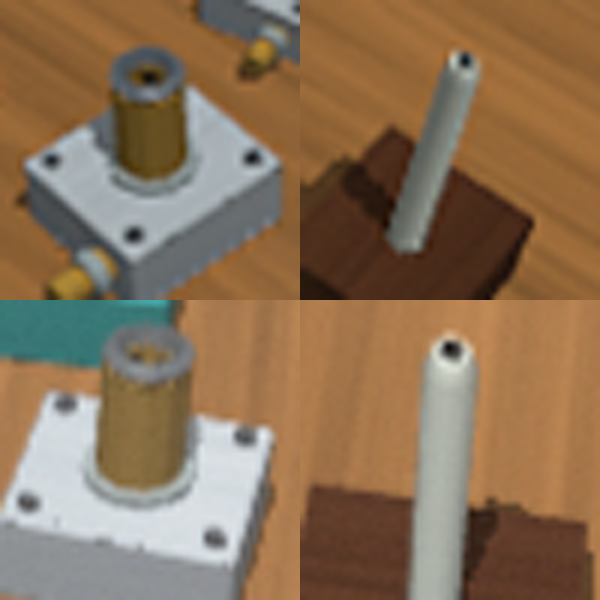

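The crops show the large aluminium block with a brass collet and grey rim, and the white tube with its bore facing up. The mouth is at scene (235,146.5) and side (298.7,150.5). The tube top is at scene (352,199.7) and side (285,257.6).

Run:
```python
from h import *
a,b=cal("scene"),cal("side")
m=tri([ray(a,(235.1,146.5)),ray(b,(298.7,150.4))]);t=tri([ray(a,(351.8,199.6)),ray(b,(284.9,257.5))])
print(m,t, atz(ray(a,(342.5,230)),45))
o=get_obs();M=R.from_rotvec(o['orientation']).as_matrix();print(M.round(3),o['ee_pos'])
w=cal("wrist");print("cam off tool",(M.T@(w[2]-o['ee_pos'])).round(1),(M.T@w[3]).round(2))
print(M.T@(t[0]-o['ee_pos']))
```

```text
(array([ 466.25677524, -142.83010229,   96.43301051]), [np.float64(0.6103387891189114), np.float64(0.6103387891188065)]) (array([462.34441733, 198.85486966, 160.67597673]), [np.float64(0.9612965748405028), np.float64(0.961296574840447)]) [466.29060125 202.71142914  45.        ]
[[ 0.945  0.327  0.   ]
 [ 0.327 -0.945 -0.   ]
 [ 0.     0.    -1.   ]] [ 204.20284541 -590.69306603  222.72075183]
cam off tool [ 6.78e+01  1.00e-01 -1.63e+02] [[ 0.   -0.97 -0.25]
 [ 1.    0.   -0.  ]
 [ 0.   -0.25  0.97]]
[ 501.89087944 -661.91725432   61.99727094]
```

Emit:
{"api": "move_arm", "payload": {
  "rows": [
    [4,-3.4,-0.5,0,100],
    [4,-3.4,-0.5,0,100],
    [4,-3.4,-0.5,0,100],
    [4,-3.4,-0.5,0,100],
    [4,-3.4,-0.5,0,100],
    [4,-3.4,-0.5,0,100],
    [4,-3.4,-0.5,0,100],
    [4,-3.4,-0.5,0,100],
    [4,-3.4,-0.5,0,100],
    [3.4,-3.2,0,0,100]
  ]
}}

```text
t: 1.95
ee_pos: [467.3, -140.9, 268.4]
orientation: [3.097, 0.521, 0.002]
ft_force: [0.1, -0.8, 0.9]
width: 87.7
grasp_force: 0.0
```

```bash
cat > look.py <<'E'
from h import *
import sys
o=get_obs();c=cal("wrist");im=optics.get_image("wrist");cv2.imwrite(f"pics/{sys.argv[1]}.png",im)
print(o['t'],o['ee_pos'].round(1) if hasattr(o['ee_pos'],'round') else o['ee_pos'])
M=R.from_rotvec(o['orientation']).as_matrix();print(M.round(3)[:,:2].tolist(),o['ft_force'],o['qpos'])
np.savez(f"pics/{sys.argv[1]}.npz",K=c[0],D=c[1],t=c[2],M=c[3],ee=o['ee_pos'],T=M)
for l in sys.argv[2:]:
    for d in spotter.regions_of("wrist",l)[:3]:
        print(l,round(d['conf'],2),np.round(d['point'],1),atz(ray(c,d['point']),100).round(1))
print("pred mouth px",proj(c,[466,-143,98]),"tube top",proj(c,[462.5,199,160]))
E
python3 look.py w1 fitting
```

```text
1.95 [ 467.3 -140.9  268.4]
[[0.945, 0.327], [0.327, -0.945], [0.001, 0.001]] [ 0.1303983  -0.77474044  0.85150769] [-3.17329859e-01  1.62610526e-01  1.88145314e+00  2.67675005e-05
  1.09581547e+00  9.20195367e-01]
fitting 0.92 [259.9 168.4] [ 483.2 -140.8  100. ]
fitting 0.77 [373.9 175.9] [ 516.1 -260.   100. ]
fitting 0.76 [252.6 265.9] [ 372.9 -170.5  100. ]
pred mouth px [256.51182255 183.59635738] tube top [-106.45238569   80.04132293]
```

View pics/w1.png

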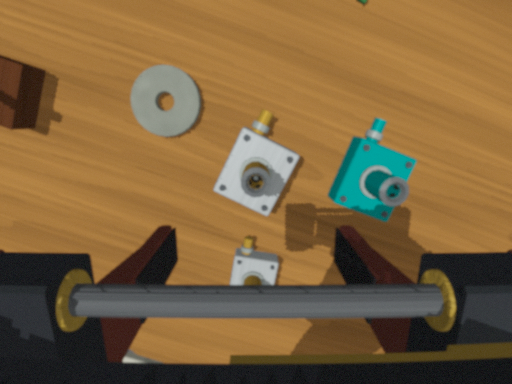

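Wrist view: the large aluminium fitting is at the centre with its collet rim at about (256,180). The turquoise one is at right and the small one is below. I'll refine the rim numerically and then go on to the tube.

Run:
```python
from h import *
z=np.load("pics/w1.npz");c=(z['K'],z['D'],z['t'],z['M'])
im=cv2.imread("pics/w1.png");g=cv2.resize(im[150:215,225:290],None,fx=8,fy=8,interpolation=cv2.INTER_CUBIC)
r=cv2.HoughCircles(cv2.medianBlur(cv2.cvtColor(g,6),5),cv2.HOUGH_GRADIENT_ALT,1.5,5,param1=150,param2=0.6,minRadius=40,maxRadius=170)
for x,y,q in (r[0] if r is not None else [])[:6]:
    p=((x+.5)/8-.5+225,(y+.5)/8-.5+150);print(np.round(p,1),q/8,atz(ray(c,p),100).round(1))
    cv2.circle(g,(int(x),int(y)),int(q),(0,0,255),1)
cv2.imwrite("pics/w1c.png",g)
print(get_obs()['ee_pos'])
```

```text
[ 467.79159193 -139.45370124  268.00988405]
```

View pics/w1c.png

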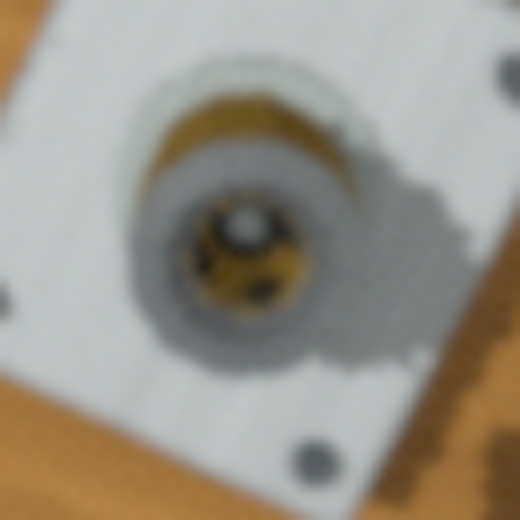

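Emit:
{"api": "move_arm", "payload": {
  "rows": [
    [2,-4.5,0,0,100],
    [2,-5.2,0,0,100],
    [1.5,-5.2,0,0,100],
    [1,-5.2,0,0,100],
    [1,-5.2,0,0,100],
    [1,-3,0,0,100],
    [0,-2,0,0,100],
    [0,0,0,0,100]
  ]
}}

```text
t: 3.05
ee_pos: [447.3, 171.9, 267.7]
orientation: [3.098, 0.523, -0.0]
ft_force: [-0.2, -0.2, -0.4]
width: 88.0
grasp_force: 0.0
```

```bash
python3 look.py w2 tube
```

```text
3.05 [447.3 171.9 267.7]
[[0.945, 0.328], [0.328, -0.945], [-0.0, 0.0]] [-0.15810983 -0.20379687 -0.44820066] [ 3.42234941e-01  1.50056871e-01  1.89873141e+00 -2.16445073e-04
  1.09292784e+00  1.57852987e+00]
tube 0.57 [231.4 160.6] [461.  203.4 100. ]
pred mouth px [508.57959018 252.6663833 ] tube top [231.61956454 169.83051647]
```

View pics/w2.png

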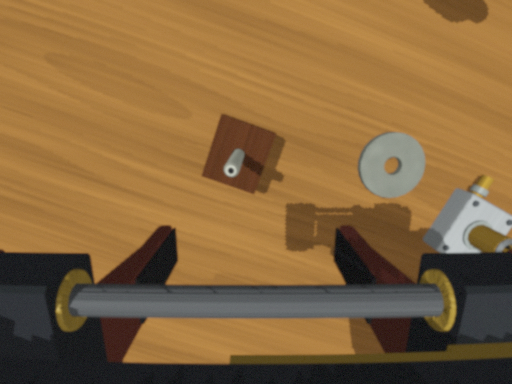

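Crop: the grey rim is centred at (255.8,181.6). Wrist view 2: the tube top (bore) is at about (231.5,169.5), with its shaft leaning away to (238,155). That agrees with the prediction.

Run:
```python
from h import *
L=lambda n:(lambda z:(z['K'],z['D'],z['t'],z['M']))(np.load(f"pics/{n}.npz"))
a,b=cal("scene"),cal("side")
print("mouth",atz(ray(L("w1"),(255.8,181.6)),100),tri([ray(a,(235.1,146.5)),ray(b,(298.7,150.4)),ray(L("w1"),(255.8,181.6))]))
im=cv2.imread("pics/w2.png");h=cv2.cvtColor(im,cv2.COLOR_BGR2HSV)[145:185,215:255]
m=((h[...,1]<60)&(h[...,2]>110)).astype(np.uint8);ys,xs=np.nonzero(m);print("tube bbox",xs.min()+215,xs.max()+215,ys.min()+145,ys.max()+145)
for r in range(160,180): 
    q=xs[ys==r-145]+215
    if len(q):print(r,q.min(),q.max(),end='; ')
p=(231.5,169.5);print("tube",atz(ray(L("w2"),p),160),tri([ray(a,(351.8,199.6)),ray(b,(284.9,257.5)),ray(L("w2"),p)]))
o=get_obs();T=R.from_rotvec(o['orientation']).as_matrix()
t=atz(ray(L("w2"),p),160);print(o['ee_pos'],T.T@(t-o['ee_pos']))
```

```text
mouth [ 468.21433352 -141.40876996  100.        ] (array([ 466.93916108, -141.87018305,   97.22174711]), [np.float64(0.36254937022234685), np.float64(1.110250591795213), np.float64(0.7797908744297362)])
tube bbox 223 243 149 176
160 228 241; 161 227 241; 162 227 241; 163 226 240; 164 225 241; 165 225 240; 166 224 240; 167 224 240; 168 224 239; 169 223 239; 170 224 239; 171 224 238; 172 224 238; 173 225 237; 174 226 236; 175 227 235; 176 228 234; tube [462.74259254 199.1892141  160.        ] (array([462.6003699 , 199.04586677, 160.91457502]), [np.float64(0.8347107083170698), np.float64(1.1134038217570317), np.float64(0.3273978102699815)])
[447.61664091 170.86264558 267.64705127] [ 23.56388693 -21.8723183  107.63559573]
```

Emit:
{"api": "move_arm", "payload": {
  "rows": [
    [2.4,-2.2,2,0,100],
    [0,0,5,0,100],
    [0,0,5,0,100],
    [0,0,3.2,0,100],
    [0,0,1.4,0,100],
    [0,0,0,0,100]
  ]
}}

```text
t: 3.9
ee_pos: [463.1, 199.5, 101.4]
orientation: [3.098, 0.519, -0.002]
ft_force: [-0.2, 0.1, -0.9]
width: 87.4
grasp_force: 0.0
```

Emit:
{"api": "move_arm", "payload": {
  "rows": [
    [0,0,0,0,0],
    [0,0,0,0,0],
    [0,0,0,0,0],
    [0,0,0,0,0],
    [0,0,0,0,0],
    [0,0,0,0,0]
  ]
}}

```text
t: 4.65
ee_pos: [463.0, 200.3, 101.7]
orientation: [-3.098, -0.521, 0.0]
ft_force: [-1.2, 0.1, -0.1]
width: 31.7
grasp_force: 0.0
```

Emit:
{"api": "move_arm", "payload": {
  "rows": [
    [0,0,0,0,0],
    [0,0,0,0,0],
    [0,0,0,0,0],
    [0,0,0,0,0]
  ]
}}

```text
t: 5.15
ee_pos: [463.0, 200.3, 101.6]
orientation: [3.098, 0.52, -0.0]
ft_force: [-0.5, 0.5, 0.0]
width: 13.5
grasp_force: 30.0
```

Emit:
{"api": "move_arm", "payload": {
  "rows": [
    [0,0,-0.8,0,0],
    [0,0,-1.5,0,0],
    [0,0,-2,0,0],
    [0,0,-2.2,0,0],
    [0,0,-2.5,0,0],
    [0,0,-2.5,0,0],
    [0,0,-2,0,0],
    [0,0,-1,0,0],
    [0,0,-0.5,0,0],
    [0,0,0,0,0]
  ]
}}

```text
t: 6.4
ee_pos: [462.9, 200.2, 251.6]
orientation: [-3.098, -0.52, 0.0]
ft_force: [-0.4, -0.5, -1.4]
width: 13.6
grasp_force: 30.0
```

Emit:
{"api": "move_arm", "payload": {
  "rows": [
    [-0.6,1.8,0,0,0],
    [-1.2,3.6,0,0,0],
    [-1.6,4.8,0,0,0],
    [-1.6,4.8,0,0,0],
    [-1.6,4.8,0,0,0],
    [-1.6,4.8,0,0,0],
    [-1.4,4.2,0,0,0],
    [-0.8,2.5,0,0,0],
    [-0.4,1.2,0,0,0],
    [0,0,0,0,0]
  ]
}}

```text
t: 7.65
ee_pos: [466.5, -142.7, 251.2]
orientation: [-3.098, -0.518, 0.001]
ft_force: [0.7, -0.1, -0.6]
width: 13.4
grasp_force: 30.0
```

Run:
```python
from h import *
o=get_obs();e=np.array(o['ee_pos']);print(o['t'],e,o['orientation'],o['ft_force'])
out=[]
for n in("scene","side"):
    im=optics.get_image(n);cv2.imwrite(f"pics/{n}1.png",im);c=cal(n)
    f=proj(c,[e[0],e[1],e[2]-91]);print(n,"pred foot",f,"mouth",proj(c,[467.5,-141.7,99]))
    x,y=int(f[0])-40,int(f[1])-50;print(x,y)
    out.append(cv2.resize(im[y:y+110,x:x+80],(400,550),interpolation=cv2.INTER_CUBIC))
cv2.imwrite("pics/held.png",np.hstack(out))
```

```text
7.65 [ 466.54401706 -142.71833226  251.2358206 ] [-3.09803155e+00 -5.17987662e-01  1.35675829e-03] [ 0.65298293 -0.08969725 -0.56562149]
scene pred foot [233.85094509 128.2987035 ] mouth [235.01547165 146.03629666]
193 78
side pred foot [300.52529743 126.12400337] mouth [298.00820404 149.96419699]
260 76
```

View pics/held.png

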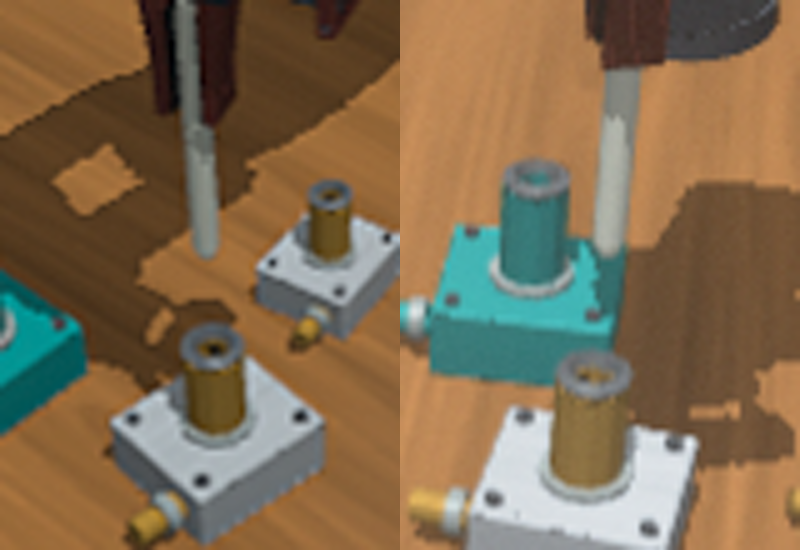

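Held view: the tube hangs upright. Its foot centre is at about scene (234,128) and side (301.3,125.5). The mouth is at scene (235.5,146.9) and side (298.5,150.4).

Run:
```python
from h import *
a,b=cal("scene"),cal("side")
f=tri([ray(a,(233.9,127.8)),ray(b,(301.2,125.3))]);m=tri([ray(a,(235.4,146.8)),ray(b,(298.5,150.4))])
o=get_obs();T=R.from_rotvec(o['orientation']).as_matrix()
print(f,m,m[0]-f[0],(T.T@(m[0]-f[0])).round(1))
# wrist-derived mouth (pose near 467.6,-140.5): offset to TCP target
print(T.T@(np.array([468.0,-141.4,100])-o['ee_pos']))
```

```text
(array([ 465.54642682, -143.48137338,  161.37495378]), [np.float64(0.4613272287121691), np.float64(0.4613272287120441)]) (array([ 466.78710552, -141.27087134,   97.22315284]), [np.float64(0.9355501873566422), np.float64(0.9355501873567751)]) [  1.24067869   2.21050204 -64.15180094] [ 1.9 -1.6 64.2]
[  1.35363109   0.3097478  151.38672665]
```

Emit:
{"api": "move_arm", "payload": {
  "rows": [
    [0.17,-0.1,1,0,0],
    [0,0,2,0,0],
    [0,0,1.5,0,0],
    [0,0,0.5,0,0],
    [0,0,0,0,0]
  ]
}}

```text
t: 8.38
ee_pos: [468.4, -140.5, 201.4]
orientation: [-3.098, -0.521, 0.001]
ft_force: [1.3, -0.0, 0.0]
width: 13.5
grasp_force: 30.0
```

Run:
```python
from h import *
o=get_obs();e=np.array(o['ee_pos']);print(o['t'],e,o['ft_force'])
out=[]
for n in("scene","side"):
    im=optics.get_image(n);c=cal(n)
    f=proj(c,[467.5,-141.4,105])
    x,y=int(f[0])-20,int(f[1])-25;print(x,y)
    out.append(cv2.resize(im[y:y+50,x:x+40],(400,500),interpolation=cv2.INTER_CUBIC))
cv2.imwrite("pics/near.png",np.hstack(out))
```

```text
8.375 [ 468.35344202 -140.47284659  201.39930795] [ 1.33472961 -0.02025176  0.00190818]
214 119
278 122
```

View pics/near.png

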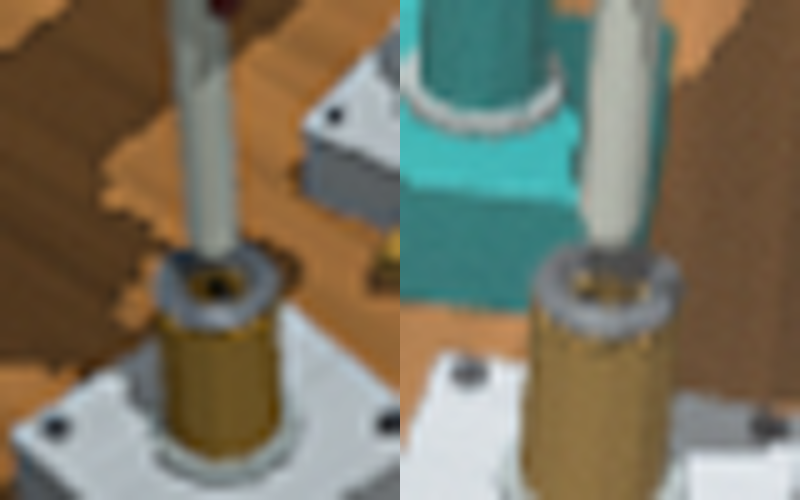

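Close view: the foot sits just above the rim and is aligned to within about 1 mm in both views (foot at crop (213,245), rim at (218,287)). I'll descend gently.

Emit:
{"api": "move_arm", "payload": {
  "rows": [
    [0,0,0.6,0,0],
    [0,0,0.5,0,0],
    [0,0,0.4,0,0],
    [0,0,0.3,0,0],
    [0,0,0.2,0,0],
    [0,0,0,0,0]
  ]
}}

```text
t: 9.22
ee_pos: [468.3, -140.7, 181.5]
orientation: [-3.098, -0.52, 0.0]
ft_force: [0.2, -0.3, -0.8]
width: 13.4
grasp_force: 30.0
```

Emit:
{"api": "move_arm", "payload": {
  "rows": [
    [0,0,0.2,0,0],
    [0,0,0.2,0,0],
    [0,0,0.1,0,0],
    [0,0,0,0,0]
  ]
}}

```text
t: 9.72
ee_pos: [468.3, -140.7, 176.6]
orientation: [-3.098, -0.52, 0.0]
ft_force: [-0.7, -0.5, -1.1]
width: 13.6
grasp_force: 30.0
```

Emit:
{"api": "move_arm", "payload": {
  "rows": [
    [0,0,0.2,0,0],
    [0,0,0.2,0,0],
    [0,0,0,0,0]
  ]
}}

```text
t: 10.1
ee_pos: [468.6, -140.7, 172.8]
orientation: [3.098, 0.52, 0.001]
ft_force: [-0.7, 0.3, 1.2]
width: 13.5
grasp_force: 30.0
```

Emit:
{"api": "move_arm", "payload": {
  "rows": [
    [0,0,0.2,0,0],
    [0,0,0.2,0,0],
    [0,0,0,0,0]
  ]
}}

```text
t: 10.48
ee_pos: [468.5, -140.7, 168.5]
orientation: [3.098, 0.52, 0.001]
ft_force: [0.5, -1.2, 0.1]
width: 13.5
grasp_force: 30.0
```

Emit:
{"api": "move_arm", "payload": {
  "rows": [
    [0,0,0.2,0,0],
    [0,0,0.1,0,0]
  ]
}}

```text
t: 10.72
ee_pos: [468.7, -140.8, 165.9]
orientation: [3.098, 0.52, 0.001]
ft_force: [-0.6, -0.5, 5.2]
width: 13.6
grasp_force: 30.0
```

Emit:
{"api": "move_arm", "payload": {
  "rows": [
    [0,0,0.2,0,0]
  ]
}}

```text
t: 10.85
ee_pos: [468.8, -140.8, 164.1]
orientation: [3.098, 0.52, 0.001]
ft_force: [-1.1, -0.1, 6.0]
width: 13.3
grasp_force: 30.0
```

Emit:
{"api": "move_arm", "payload": {
  "rows": [
    [0,0,0.2,0,0]
  ]
}}

```text
t: 10.98
ee_pos: [468.7, -140.8, 162.0]
orientation: [3.098, 0.52, 0.001]
ft_force: [-1.2, -1.1, 6.0]
width: 13.5
grasp_force: 30.0
```

Emit:
{"api": "move_arm", "payload": {
  "rows": [
    [0,0,0.2,0,0]
  ]
}}

```text
t: 11.1
ee_pos: [468.8, -140.8, 160.0]
orientation: [3.098, 0.52, 0.001]
ft_force: [-1.1, -0.4, 6.0]
width: 13.4
grasp_force: 30.0
```

Emit:
{"api": "move_arm", "payload": {
  "rows": [
    [0,0,0.15,0,0]
  ]
}}

```text
t: 11.22
ee_pos: [468.8, -140.8, 158.5]
orientation: [3.098, 0.52, 0.001]
ft_force: [-0.6, 1.1, 6.2]
width: 13.7
grasp_force: 30.0
```

Emit:
{"api": "move_arm", "payload": {
  "rows": [
    [0,0,0.15,0,0]
  ]
}}

```text
t: 11.35
ee_pos: [468.9, -140.9, 157.3]
orientation: [3.098, 0.52, 0.001]
ft_force: [-1.6, 0.8, 12.7]
width: 13.5
grasp_force: 30.0
```

Emit:
{"api": "move_arm", "payload": {
  "rows": [
    [0,0,0.15,0,0]
  ]
}}

```text
t: 11.48
ee_pos: [469.1, -140.9, 156.4]
orientation: [3.098, 0.52, 0.002]
ft_force: [-3.2, 1.3, 20.7]
width: 13.5
grasp_force: 30.0
```

Emit:
{"api": "move_arm", "payload": {
  "rows": [
    [0,0,0.15,0,0]
  ]
}}

```text
t: 11.6
ee_pos: [469.4, -140.9, 155.6]
orientation: [3.097, 0.52, 0.003]
ft_force: [-4.8, 1.6, 27.3]
width: 13.6
grasp_force: 30.0
```

Emit:
{"api": "move_arm", "payload": {
  "rows": [
    [0,0,-0.2,0,0]
  ]
}}

```text
t: 11.72
ee_pos: [468.8, -140.8, 156.7]
orientation: [3.098, 0.52, 0.002]
ft_force: [0.2, -0.3, 6.0]
width: 13.2
grasp_force: 30.0
```

The force rose at about 10 N per mm from TCP z ≈ 158, which matches the cushion stiffness. That is the stop, so the tube is home. I'll release and retract.

Emit:
{"api": "move_arm", "payload": {
  "rows": [
    [0,0,0,0,100],
    [0,0,0,0,100],
    [0,0,0,0,100],
    [0,0,0,0,100],
    [0,0,0,0,100],
    [0,0,0,0,100]
  ]
}}

```text
t: 12.48
ee_pos: [468.4, -140.7, 155.6]
orientation: [-3.098, -0.52, 0.0]
ft_force: [-0.4, 0.1, 0.1]
width: 70.1
grasp_force: 0.0
```

Emit:
{"api": "move_arm", "payload": {
  "rows": [
    [0,0,-1,0,100],
    [0,0,-3,0,100],
    [0,0,-4,0,100],
    [0,0,-4,0,100],
    [0,0,-1,0,100],
    [0,0,0,0,100]
  ]
}}

```text
t: 13.22
ee_pos: [468.4, -140.7, 286.1]
orientation: [3.098, 0.52, 0.002]
ft_force: [-0.4, 0.5, 0.0]
width: 87.8
grasp_force: 0.0
```

Run:
```python
from h import *
o=get_obs();e=np.array(o['ee_pos']);print(o['t'],e,o['ft_force'],o['width'])
out=[]
for n in("scene","side"):
    im=optics.get_image(n);c=cal(n)
    f=proj(c,[467.5,-141.4,150]);print(n,"top if z=217",proj(c,[468,-141,217]),"mouth",proj(c,[468,-141,100]))
    x,y=int(f[0])-32,int(f[1])-50;print(x,y)
    out.append(cv2.resize(im[max(y,0):y+90,x:x+64],(400,550),interpolation=cv2.INTER_CUBIC))
cv2.imwrite("pics/end.png",np.hstack(out))
```

```text
13.225 [ 468.43394331 -140.69934774  286.06541948] [-0.36939815  0.46108157  0.0385676 ] 87.82147416421527
scene top if z=217 [232.80823182 111.17641013] mouth [235.06340688 145.99537001]
202 81
side top if z=217 [301.79766559 102.47370768] mouth [297.77960741 149.77255335]
267 80
```

View pics/end.png

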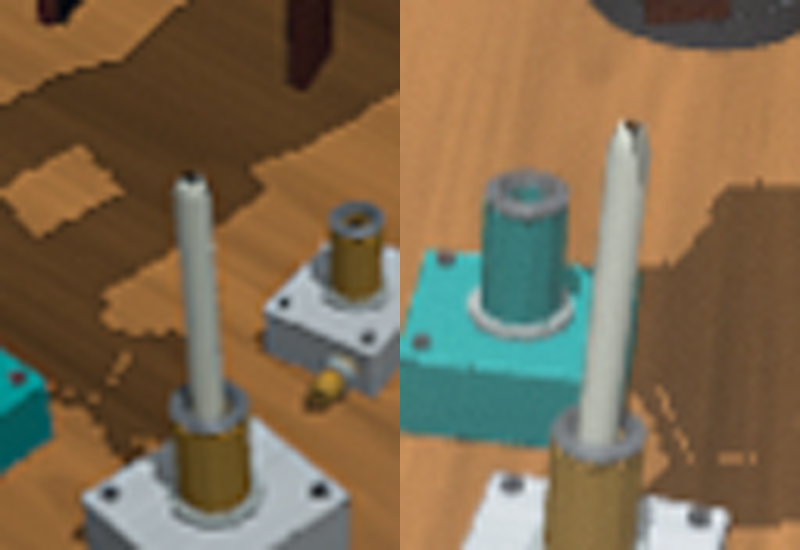

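End view: the tube stands upright in the chosen collet. Its top is at scene (232.4,110) and side (304,101), which matches z ≈ 217 mm and a depth of about 33 mm. The gripper is clear.

```bash
python3 -c "from workcell import close_job;print(close_job())"
```

```text
the job is handed in; nothing more can be done
None
```

The tube is upright in the large aluminium block's collet, released about 33 mm deep on the inner stop, and the job is handed in; while I felt for the bottom the push peaked at about 27 N in all (about 21 N on the cushion), over the 14 to 18 N advised but under the 25 N limit, and `close_job()` gave no verdict.

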